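# Hang a loaded movement carrier in the one free bay of the cleaning-line work bar

### The arm

A 6-joint arm with a two-finger parallel gripper is mounted at the origin on the work surface. World frame = base frame: x ahead of the robot, y to its left, z up, the work surface at z = 0. Lengths are in m, angles in rad, forces in N, time in s.
With the tool pointing down it reaches from about 0.35 to 0.85 m from the base axis. Payload 8.1 kg.
Tool frame: the origin (TCP) lies midway between the tips of the shut fingers; the grasp point (between the pads) lies robot.grip_depth behind it (robot.grip_depth is the distance from the TCP to the grasp point, in m); z points along the fingers, y is the line along which they close (so a half turn about z gives the same grasp; the last joint's range is limited). The gripper opens to 93 mm and grips with 3 to 60 N. Pads are 15 mm wide; open, the fingers measure 128 mm over their backs; the gripper's body (75 mm by 188 mm) begins 65 mm behind the grasp point.
Start: joints at [1.233, 0.13, 1.488, -0, 1.523, -0.085], TCP at [0.15, 0.581, 0.182] pointing down, gripper open.
Joint ranges: [-2.96, 2.96], [-0.89, 2.26], [0.02, 2.5], [-1.34, 4.48], [0, 2.73], [-2.66, 2.66]. Speed limits (rad/s): [2.39, 2.39, 2.79, 3.14, 3.14, 3.14].

### API

Orientations are given as a rotation vector (axis times angle).
In Python, from plant import robot gives the robot as it stands.
- The arm moves only by the tool carry_out, never from a script. Its argument "rows" is a list of rows, each a list of 6 numbers: the shift along the tool's x, y, z in m, then the turn, a rotation vector about the tool's x, y, z in degrees. A call has 1 to 12 rows; each row is the pose to reach, as a shift and turn from the pose commanded when the call began, along the tool's axes at that moment; what a row does not reach only later rows make up. A row lasts 1/8 s, in which the tool goes at most 62.5 mm and 10.7 degrees, less where a joint would pass 70% of its speed; a pose out of reach is approached as far as the arm can. A call with a gripper value outside its range is refused whole. "jaw" is the closure in counts, from 0 (fully open) to 255 (shut), set as the call begins (left out, the last holds). The fingers move at their own pace and stop on an object; "force" is the grip in N (left out, the last holds). Time passes only in rows, so rows that repeat a pose let the fingers close. It gives the time, the measured TCP pose, the force, the opening and the grip force at its end, in the units of the state.
- robot.read_state(): the state, without advancing time (a new reading comes with each control period).
- robot.read_camera(name): name is "scene" or "top" or "wrist"; returns the picture (384x512x3 uint8, red, green, blue); there is no depth.
- robot.camera_model(name): a dict with "fx", "fy", "cx", "cy" (pixels), "R" (3x3) and "t" (3): a world point X has camera coordinates R X + t; the wrist camera has in their place "mount" (4x4, takes a point from camera to tool coordinates, whose origin is the TCP and whose axes are the flange's). Camera axes: x right, y down, z forward; pixel columns grow to the right and rows downward; lengths in m; the calibration is good to about 2 mm. A picture is of the moment at which its call begins: read the wrist's pose just before it. camera_model takes no time and is no camera call.
- robot.close_job(): hands the job in; it is judged then, once.
Trained networks look in the newest picture that a camera, given by its name, has taken for a name from the list of things; names that differ only in an ending like _2 or _b are one class to them, and where a whole thing is asked for, a point or a joint stands for the part that bears it (a point fixed in the world has none). Each returns a list of dicts, best first, with "conf" (0 to 1); they miss things now and then, are a little off and sometimes report something else, mostly with a low value. They report only what shows in the picture. A call takes as long as a camera call.
- robot.outline_of(camera, target): "pixels" (384x512 bool, what is visible of it) and "pixel" ([column, row] in pixels, amid what is visible of it).
The state is a dict: "t": time; "q": joint angles; "dq": joint speeds; "joint_torque": joint torques, N m; "tool_pos": TCP position; "orientation": TCP orientation; "force": force on the tool from outside, world axes, zero at the start; "wrist_torque": the same for the moment, N m; "opening": finger opening in m; "gripper_force": force on a finger pad.
Only numpy, scipy, OpenCV 4.12 (cv2) and the standard library are available. Lean on these libraries where they do the work, as an engineer would, in place of code of your own. Each camera call takes 0.05 s, during which the arm holds its last target. There are 200 camera calls.

### The job

Take the movement carrier with the green grip off its loading stand and hang it in the empty bay of the work bar, lowering it down the narrow gap between the hanging neighbours without disturbing them. Push its hook down past the drag of the bay's spring until it bears firmly on its seat - a steady push of 15 N or so, never above 25 N - then let go and leave it hanging there. Leave everything else where it is.

Things in the scene. Friction and masses are not known exactly. Their poses are not given: they have to be found in the camera images.
- green_grip (a point): centre of the green moulded grip at the top of the carrier to be hung: a block 14 mm (its x) by 20 mm (its y, along the bar once hung) by 32 mm high, best pinched across its 14 mm from straight above. Lies 30 mm above green's origin; axes as green
- green: the carrier to be hung, 140 mm tall, 120 to 195 g, of steel strap 12 mm wide (y), 3 mm thick. Origin: middle of the underside of the hook's crown, the face that bears on the seat; z up. The hook is an inverted U seen along y: throat 11 mm (x -5.5 to 5.5), rear leg on the +x side, 18 mm long with rounded toe; the front stem on the -x side goes straight down to the round holder
- green_holder (a point): centre of the green carrier's round movement holder with its brass watch plate: 44 mm diameter (in y and z), 6 mm thick (x); 72 mm below and 9 mm in front (-x) of green's origin, so it passes in front of the saddle; its lowest point is 94 mm below that origin
- stand_green: fixed loading stand of the green carrier: green base 75 x 60 mm, a post behind (+x), an upright saddle plate 8 mm thick (x), 14 mm wide (y), with a rounded top, the seat. Origin on the bench under the seat, which is 150 mm above it. The green carrier hangs there, axes parallel to the stand's, with no spring: it lifts straight up
- bar: work bar on its white drip tray, fixed; origin on the bench; y along the bar, +x its back, where the springs are. Four saddles like the stand's at y = -72, -24, 24, 72 mm, seats 142 to 158 mm above the bench. Grey-gripped carriers hang at -72, -24, 72; the bay at y = 24 is empty. Their 44 mm holders leave a 52 mm gap for the 44 mm one
- bay (a point): nominal middle of the empty bay's seat, 150 mm above the bench, axes as bar. The saddle was clamped by hand: its real seat is anywhere from 8 mm below to 8 mm above this point (x, y are true), is not measured, and must be felt. Carrier to hang with axes parallel to the bar's, origin on the seat, rear leg between saddle and spring
- spring (a point): nominal nose of the copper leaf spring behind the empty bay's saddle, 8 mm below the seat and moved up or down with it; flared lead-in above. It squeezes the rear leg on the saddle with about 3.5 N. The hook meets it some 11 mm above the seat and from there needs a push of 2 to 6 N (it does not sink by its own weight) until it stops hard on the seat
- hung0_grip (a point): centre of the grey grip of a hooked carrier identical in shape to the green one (see green), hanging loosely at y = -72 mm of the bar, must stay; grip centre 30 mm above its seat
- hung1_grip (a point): centre of the grey grip of a hooked carrier identical in shape to the green one (see green), the right-hand neighbour of the empty bay, hanging loosely at y = -24 mm of the bar, must stay
- hung3_grip (a point): centre of the grey grip of a hooked carrier identical in shape to the green one (see green), the left-hand neighbour of the empty bay, hanging loosely at y = +72 mm of the bar, must stay
- orange_grip (a point): centre of the orange grip of a hooked carrier identical in shape to the green one (see green), hanging on the other loading stand, which is the same as the green one's; must stay. The two stands may change places
- holder: round movement holder with a brass plate, 54 mm wide, 16 mm high, lying on the bench, origin at its underside; leave alone
- tweezers: steel tweezers lying on the bench, 120 x 12 x 8 mm, origin near the middle at the bench; leave alone
- oil_jar: small amber jar with black cap, 44 mm wide, 62 mm high, origin at its underside; leave alone
- driver: small screwdriver with red handle, 120 mm, lying on the bench; leave alone
- loupe: black eye loupe standing on the bench, 38 mm wide, 30 mm high, origin at its underside; leave alone
- parts_dish: white ceramic dish, 64 mm wide, 18 mm high, origin at its underside; leave alone

How it is judged:
By the outcome, as a careful person would: the job done as asked, in the order asked, and still so for the second after the job is handed in, with the robot touching nothing.
It also fails if it takes over 67 s, if anything falls off the work surface, if the arm or the gripper's body presses on something with over 40 N, if the wrist force passes 120 N, or if a joint passes its speed limit or range.

## Working session

There is one attempt and no reset: what is moved stays moved. The work goes in short steps, Python scripts to look and compute and a tool call to move; the robot and the scene stay as the last step left them, time stands still between calls to the robot, and variables do not carry over. Pictures are saved under pics/ and viewed, at most 10 in all, crops included, and the job is handed in when it is done.

Besides the shell and the picture viewer there is one more tool, called after "Request:" by a JSON object that holds its "fn" and its "kwargs", one argument or row to a line. carry_out: Moves the arm, as the interface text tells. Its arguments: {"type":"object","properties":{"rows":{"type":"array"},"jaw":{"type":"number"},"force":{"type":"number"}},"required":["rows"]}

```bash
mkdir -p pics
cat > h.py <<'E'
import numpy as np, cv2
from scipy.spatial.transform import Rotation as Ro
from plant import robot
def save(cam,name):
    im=robot.read_camera(cam); cv2.imwrite(f'pics/{name}.png',cv2.cvtColor(im,cv2.COLOR_RGB2BGR)); return im
E
python3 - <<'E'
from h import *
s=robot.read_state(); print({k:np.round(v,4).tolist() for k,v in s.items()}, robot.grip_depth)
a=save('scene','s0');b=save('top','t0')
for c in('scene','top'):
    m=robot.camera_model(c); print(c,{k:np.round(v,4).tolist() for k,v in m.items()})
    for n in('green_grip','hung0_grip','orange_grip','bar','stand_green','green_holder'):
        print(n,[(round(o['conf'],2),np.round(o['pixel'],1).tolist(),int(o['pixels'].sum())) for o in robot.outline_of(c,n)][:4])
print(robot.camera_model('wrist'))
E
```

```text
{'t': 0.0, 'q': [1.2326, 0.1311, 1.4893, -0.0, 1.523, -0.0854], 'dq': [-0.0009, 0.0022, 0.0006, -0.0001, 0.0008, -0.0017], 'joint_torque': [-0.0, -55.9813, -49.1774, 0.0768, 0.0353, -0.0001], 'tool_pos': [0.1498, 0.5804, 0.1814], 'orientation': [-0.396, -3.1162, 0.0027], 'force': [-0.2523, -0.0773, 0.3669], 'wrist_torque': [0.03, 0.045, 0.0455], 'gripper_force': 0.0, 'opening': 0.0932} 0.0188
scene {'fx': 380.1537, 'fy': 380.1537, 'cx': 258.0534, 'cy': 185.7942, 'R': [[-0.829, 0.5591, 0.0149], [0.3519, 0.5421, -0.7631], [-0.4347, -0.6273, -0.6462]], 't': [0.5153, -0.0436, 1.1244]}
green_grip [(0.59, [245.4, 148.5], 146)]
hung0_grip [(0.86, [287.8, 204.1], 240)]
orange_grip [(0.7, [232.1, 125.8], 291)]
bar [(0.91, [308.3, 288.8], 8637)]
stand_green [(0.88, [237.3, 189.0], 687)]
green_holder [(0.51, [248.1, 146.4], 203)]
top {'fx': 412.4037, 'fy': 412.4037, 'cx': 254.3033, 'cy': 190.0099, 'R': [[-0.0054, -0.9997, 0.0225], [-0.9955, 0.0032, -0.0951], [0.095, -0.0229, -0.9952]], 't': [-0.0938, 0.5763, 1.1854]}
green_grip [(0.61, [297.4, 207.7], 99)]
hung0_grip [(0.41, [205.2, 186.7], 130)]
orange_grip [(0.71, [291.6, 202.4], 469)]
bar [(0.61, [207.5, 190.7], 101), (0.55, [182.9, 191.7], 3874), (0.3, [341.2, 216.0], 81)]
stand_green [(0.8, [290.6, 205.3], 385), (0.44, [306.0, 140.0], 221)]
green_holder [(0.66, [186.9, 192.8], 3882), (0.66, [227.9, 126.8], 347), (0.5, [296.8, 208.9], 76)]
{'fx': 330.35986588938886, 'fy': 330.35986588938886, 'cx': 256.84898363131623, 'cy': 194.53086082675478, 'mount': array([[ 2.38307904e-04, -9.57325313e-01, -2.89012436e-01,
         7.99627933e-02],
       [ 9.99999952e-01,  1.70810874e-04,  2.58765056e-04,
        -4.62777602e-04],
       [-1.98355871e-04, -2.89012484e-01,  9.57325308e-01,
        -2.02264310e-01],
       [ 0.00000000e+00,  0.00000000e+00,  0.00000000e+00,
         1.00000000e+00]])}
```

Run:
```python
import cv2
a=cv2.imread('pics/s0.png');b=cv2.imread('pics/t0.png')
cv2.imwrite('pics/s0b.png',cv2.resize(a,(800,600),interpolation=3));cv2.imwrite('pics/t0b.png',cv2.resize(b[80:280,120:386],(798,600),interpolation=3))
```

```text
(no output)
```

View pics/s0b.png

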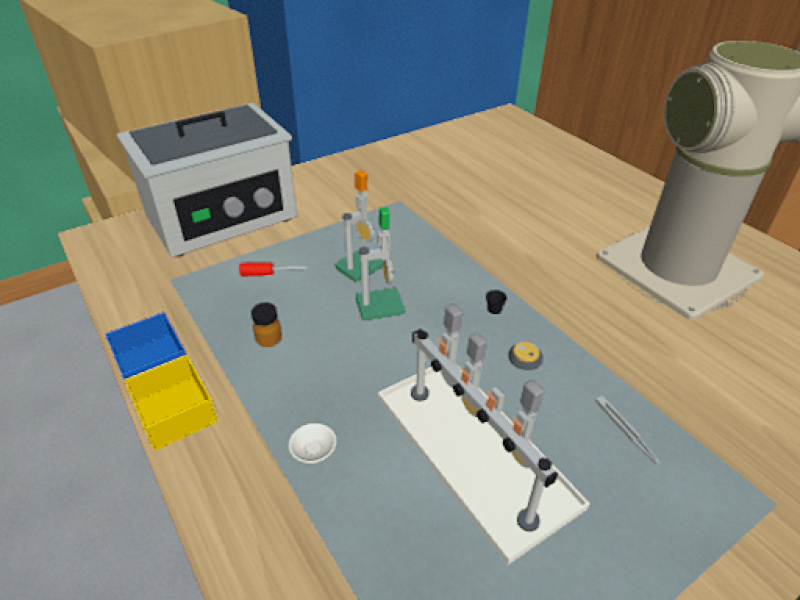

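View pics/t0b.png

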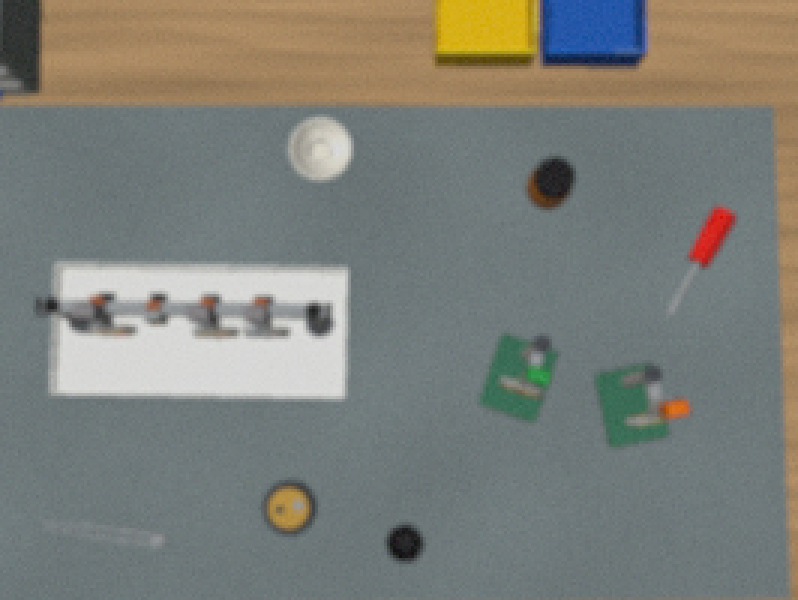

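The scene shows the green carrier on the nearer stand: grip at (385,218) of the 800x600 view and top crop (540,376). The orange one sits behind it. The bar's empty bay is between the second and third grey grips, around (495,400) in the scene. I'll triangulate the grips and then move in close.

```bash
cat >> h.py <<'E'
def grip(cam,im,center,r,kind):
    hsv=cv2.cvtColor(im,cv2.COLOR_RGB2HSV); H,S,V=cv2.split(hsv)
    m=((H>50)&(H<75)&(S>190)&(V>110)) if kind=='g' else (S<40)
    return m
def tri(obs):
    A=[];b=[]
    for P,uv in obs:
        for i in (0,1):
            r=uv[i]*P[2]-P[i]; A.append(r[:3]); b.append(-r[3])
    A=np.array(A);b=np.array(b); x=np.linalg.lstsq(A,b,rcond=None)[0]; return x,A@x-b
def P(cam,s=None):
    m=robot.camera_model(cam); K=np.array([[m['fx'],0,m['cx']],[0,m['fy'],m['cy']],[0,0,1]])
    if cam=='wrist':
        T=np.eye(4);T[:3,:3]=Ro.from_rotvec(s['orientation']).as_matrix();T[:3,3]=s['tool_pos']
        C=np.linalg.inv(T@m['mount'])[:3]
    else: C=np.c_[m['R'],m['t']]
    return K@C
def onplane(Pm,uv,z):
    A=np.c_[Pm[:,:2],-np.array([uv[0],uv[1],1])]; return np.linalg.solve(A,-(Pm[:,2]*z+Pm[:,3]))[:2]
def proj(Pm,X):
    h=Pm@np.r_[X,1]; return h[:2]/h[2]
E
python3 - <<'E'
from h import *
a=cv2.cvtColor(cv2.imread('pics/s0.png'),cv2.COLOR_BGR2RGB);b=cv2.cvtColor(cv2.imread('pics/t0.png'),cv2.COLOR_BGR2RGB)
u={}
for c,im in(('scene',a),('top',b)):
    m=grip(c,im,0,0,'g'); n,l,st,ce=cv2.connectedComponentsWithStats(m.astype(np.uint8))
    for i in range(1,n):
        if st[i,4]>15: print(c,ce[i],st[i])
# approx in pictures
g=tri([(P('scene'),(246.4,139.5)),(P('top'),(300,205.5))]); print('green',g)
# top view seats of bar / grips z=.18 : gray grips in scene (800 px): scaled .64
for n,s,t in(('h0',(453,319),(267,305)),('h1',(476,349),(212,305)),('h3',(531,397),(103,305))):
    print(n,tri([(P('scene'),np.array(s)*.64),(P('top'),np.array(t)/3+[120,80])]))
tray=[(57,263),(348,267),(346,398),(52,395)]
print([onplane(P('top'),np.array(q)/3+[120,80],0.008).round(4).tolist() for q in tray])
base=[(505,335),(560,352),(535,421),(482,403)]
print([onplane(P('top'),np.array(q)/3+[120,80],0.01).round(4).tolist() for q in base])
E
```

```text
scene [128.02439024 137.2195122 ] [123 134  11   8  41]
scene [245.86486486 141.37837838] [244 137   5  10  37]
green (array([ 0.5197673 , -0.20917529,  0.18004696]), array([ 0.71133865,  0.1033221 ,  0.39729598, -0.53066911]))
h0 (array([0.57815012, 0.02767064, 0.18376005]), array([ 2.87724253,  0.37605345,  1.81120193, -1.97635563]))
h1 (array([0.57967163, 0.07603226, 0.17306845]), array([ 2.86471383,  0.34937854,  1.86256118, -1.91634053]))
h3 (array([0.57937894, 0.16907637, 0.17786515]), array([ 3.04673224,  0.31604562,  2.12346537, -1.91514961]))
[[0.6461, 0.2477], [0.6415, -0.0421], [0.5103, -0.04], [0.5146, 0.2498]]
[[0.5724, -0.1986], [0.5552, -0.2534], [0.4866, -0.2273], [0.5047, -0.1748]]
```

```bash
cat >> h.py <<'E'
def go(p,yaw):
    """shift/turn to TCP p, pointing down, tool y at world angle yaw(deg)"""
    s=robot.read_state(); R=Ro.from_rotvec(s['orientation'])
    a=np.radians(yaw); y=np.array([np.cos(a),np.sin(a),0]); z=np.array([0,0,-1.]); x=np.cross(y,z)
    T=Ro.from_matrix(np.c_[x,y,z]); d=R.inv().apply(np.array(p)-s['tool_pos'])
    print('t',round(s['t'],3),'pos',s['tool_pos'].round(4) if hasattr(s['tool_pos'],'round') else s['tool_pos'],'F',np.round(s['force'],2),'op',round(s['opening'],4))
    print('shift mm',(d*1000).round(1),'turn',np.degrees((R.inv()*T).as_rotvec()).round(2))
E
python3 -c "
from h import *
go((.575,.123,.30),-0.9)"
```

```text
t 0.7 pos [0.1501 0.5809 0.1824] F [ 0.12 -0.04  0.79] op 0.0929
shift mm [-526.  -337.1 -117.6] turn [ 0.   -0.   76.41]
```

Request:
{"fn": "carry_out", "kwargs": {
  "rows": [
    [-20, -10, -50, 0, 0, 5],
    [-526, -337, -118, 0, 0, 76.4]
  ]
}}

```text
t: 0.95
tool_pos: [0.2113, 0.5212, 0.2554]
orientation: [0.821, 3.031, 0.01]
force: [0.6, 0.0, -0.3]
opening: 0.0932
gripper_force: 0.0
```

I gave those shifts in mm instead of m. The per-row cap limited the move, so I'll redo it in m.

```bash
python3 -c "
from h import *
go((.575,.123,.30),-0.9)"
```

```text
t 0.95 pos [0.2113 0.5212 0.2554] F [ 0.56  0.04 -0.27] op 0.0932
shift mm [-514.8 -160.   -46. ] turn [ 0.3  -0.23 60.6 ]
```

Request:
{"fn": "carry_out", "kwargs": {
  "rows": [
    [-0.515, -0.16, -0.046, 0.3, -0.2, 60.6],
    [-0.515, -0.16, -0.046, 0.3, -0.2, 60.6],
    [-0.515, -0.16, -0.046, 0.3, -0.2, 60.6],
    [-0.515, -0.16, -0.046, 0.3, -0.2, 60.6],
    [-0.515, -0.16, -0.046, 0.3, -0.2, 60.6],
    [-0.515, -0.16, -0.046, 0.3, -0.2, 60.6],
    [-0.515, -0.16, -0.046, 0.3, -0.2, 60.6],
    [-0.515, -0.16, -0.046, 0.3, -0.2, 60.6],
    [-0.515, -0.16, -0.046, 0.3, -0.2, 60.6],
    [-0.515, -0.16, -0.046, 0.3, -0.2, 60.6],
    [-0.515, -0.16, -0.046, 0.3, -0.2, 60.6]
  ],
  "jaw": 130
}}

```text
t: 2.33
tool_pos: [0.5752, 0.122, 0.2969]
orientation: [2.237, 2.204, -0.009]
force: [-0.7, 0.5, -0.5]
opening: 0.0455
gripper_force: 0.0
```

Run:
```python
from h import *
s=robot.read_state(); print(s); np.save('w1s.npy',np.r_[s['tool_pos'],s['orientation']])
im=save('wrist','w1')
cv2.imwrite('pics/w1b.png',cv2.resize(cv2.cvtColor(im,cv2.COLOR_RGB2BGR),(800,600),interpolation=3))
for n in('hung0_grip','bar'):
    print(n,[(round(o['conf'],2),np.round(o['pixel'],1).tolist(),int(o['pixels'].sum())) for o in robot.outline_of('wrist',n)][:5])
```

```text
{'t': 2.325, 'q': array([ 0.12501752,  0.0847078 ,  1.33087463, -0.00465064,  1.72984706,
        0.13895642]), 'dq': array([ 2.23384234e-02, -1.38541704e-02,  7.89622936e-03, -8.54947057e-04,
       -4.04059063e-05, -1.17728581e-03]), 'joint_torque': array([-1.31090485e+00, -5.35521090e+01, -5.00210917e+01, -8.40846123e-02,
       -2.74223619e-02, -3.62382364e-02]), 'tool_pos': array([0.57519045, 0.12197418, 0.2969184 ]), 'orientation': array([ 2.23672615,  2.20415907, -0.00916769]), 'force': array([-0.68164109,  0.45954324, -0.48512653]), 'wrist_torque': array([-0.11450112,  0.11532379, -0.01060444]), 'gripper_force': 0.0, 'opening': 0.04548486409607281}
hung0_grip [(0.83, [257.6, 260.2], 526)]
bar [(0.74, [261.2, 150.2], 15836)]
```

View pics/w1b.png

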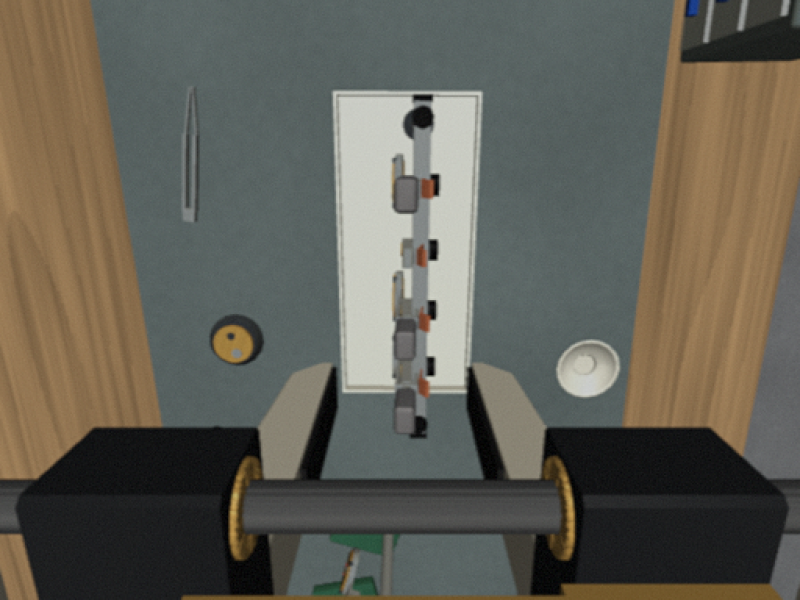

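Wrist view: +x right, +y up. The empty saddle is at (407,252), with neighbour grips at (405,195), (405,338) and (404,412). I'll zoom in to measure.

Run:
```python
import cv2
b=cv2.imread('pics/w1.png')
c=b[85:285,210:310]; cv2.imwrite('pics/w1c.png',cv2.resize(c,None,fx=3,fy=3,interpolation=cv2.INTER_CUBIC))
d=b[85:185,230:300]; 
import numpy as np
e=cv2.resize(d,(420,600),interpolation=cv2.INTER_CUBIC)
cv2.imwrite('pics/w1d.png',np.hstack([cv2.resize(c,(300,600),interpolation=cv2.INTER_CUBIC),e]))
```

```text
(no output)
```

View pics/w1d.png

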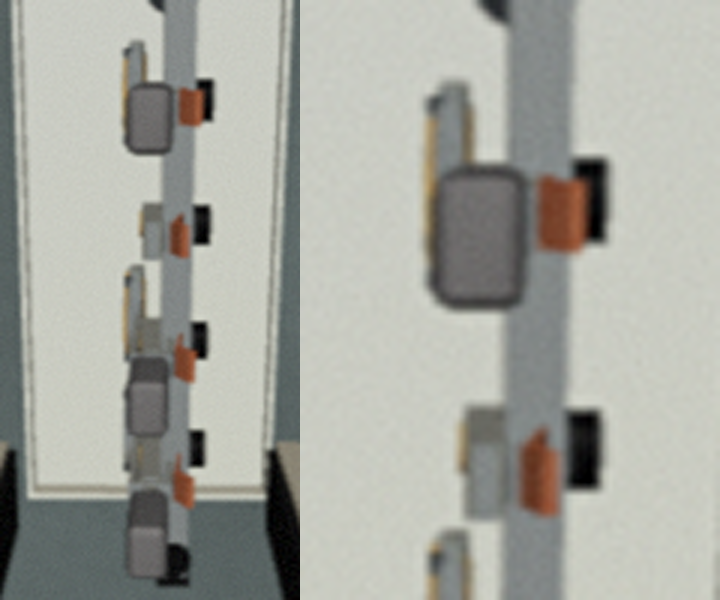

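Run:
```python
from h import *
v=np.load('w1s.npy'); s=dict(tool_pos=v[:3],orientation=v[3:]); W=P('wrist',s)
for n,uv,z in(('h3',(259.8,124.7),.196),('h1',(259.3,220.7),.196),('h0',(259,266.8),.196),('saddle',(261,164.8),.149)):
    print(n,[onplane(W,uv,z+d).round(4).tolist() for d in(-.008,0,.008)])
L=lambda u,w:(210+u/3,85+w/3)
for a,b in(((20,0),(30,497)),((293,0),(270,497))):
    print('tray',onplane(W,L(*a),.008),onplane(W,L(*b),.008))
for q in((163,100),(195,100),(166,500),(189,500)): print('beam',onplane(W,L(*q),.13))
```

```text
h3 [[0.579, 0.1751], [0.5789, 0.1758], [0.5789, 0.1765]]
h1 [[0.5774, 0.08], [0.5774, 0.0832], [0.5774, 0.0863]]
h0 [[0.5764, 0.0279], [0.5764, 0.0324], [0.5764, 0.0369]]
saddle [[0.5801, 0.1275], [0.58, 0.1291], [0.5799, 0.1308]]
tray [0.51983228 0.21491852] [ 0.51239594 -0.04282755]
tray [0.64816431 0.21306049] [ 0.64348467 -0.04460561]
beam [0.58434674 0.176649  ]
beam [0.59597506 0.17648254]
beam [0.58432581 0.01609793]
beam [0.59377377 0.01596984]
```

```bash
python3 -c "
from h import *
go((.52,-.207,.27),-19.4)"
```

```text
t 2.475 pos [0.5749 0.1228 0.2973] F [ 0.24 -0.65 -0.34] op 0.0455
shift mm [-330.3  -50.6   29.1] turn [-0.09  0.32 18.66]
```

Request:
{"fn": "carry_out", "kwargs": {
  "rows": [
    [-0.33, -0.051, 0.029, 0, 0.3, 18.7],
    [-0.33, -0.051, 0.029, 0, 0.3, 18.7],
    [-0.33, -0.051, 0.029, 0, 0.3, 18.7],
    [-0.33, -0.051, 0.029, 0, 0.3, 18.7],
    [-0.33, -0.051, 0.029, 0, 0.3, 18.7],
    [-0.33, -0.051, 0.029, 0, 0.3, 18.7],
    [-0.33, -0.051, 0.029, 0, 0.3, 18.7],
    [-0.33, -0.051, 0.029, 0, 0.3, 18.7]
  ],
  "jaw": 130
}}

```text
t: 3.48
tool_pos: [0.52, -0.2063, 0.2703]
orientation: [-2.564, -1.814, 0.002]
force: [0.3, 0.2, -0.3]
opening: 0.0455
gripper_force: 0.0
```

Run:
```python
from h import *
s=robot.read_state(); print(s['t'],s['tool_pos'],s['orientation'],s['q']); np.save('w2s.npy',np.r_[s['tool_pos'],s['orientation']])
im=save('wrist','w2')
W=P('wrist',s); c=proj(W,[.52,-.207,.19]); print('expected',c)
x0,y0=int(c[0])-66,int(c[1])-70
c=im[max(y0,0):max(y0,0)+100,x0:x0+133]
print('crop origin',x0,max(y0,0))
cv2.imwrite('pics/w2b.png',cv2.resize(cv2.cvtColor(c,cv2.COLOR_RGB2BGR),None,fx=6,fy=6,interpolation=cv2.INTER_CUBIC))
```

```text
3.475 [ 0.51999123 -0.20631159  0.27032492] [-2.56414330e+00 -1.81379990e+00  1.59209682e-03] [-4.68965972e-01  2.08368187e-03  1.46363571e+00 -5.34855202e-04
  1.67703666e+00 -1.29537349e-01]
expected [256.37198554 189.87226161]
crop origin 190 119
```

View pics/w2b.png

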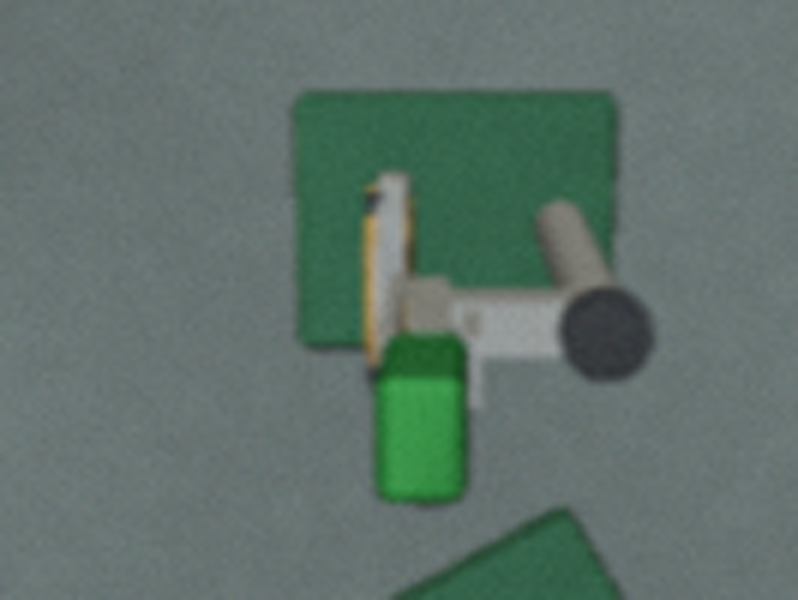

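Green grip's top face is centred at crop (422,439), which is pixel (260.3,192.2), and its axes line up with the image. The stand post cap is at crop (607,335); I'll check its height for finger clearance.

Run:
```python
from h import *
v=np.load('w2s.npy'); s=dict(tool_pos=v[:3],orientation=v[3:]); W=P('wrist',s)
p=lambda u,w:(190+u/6,119+w/6)
print('grip',onplane(W,p(422,439),.196), 'width check',onplane(W,p(377,439),.196)-onplane(W,p(467,439),.196),onplane(W,p(422,375),.196)-onplane(W,p(422,503),.196))
f=onplane(W,p(559,220),.008); print('foot',f)
for z in(.12,.135,.15,.165,.18): print(z,onplane(W,p(607,335),z)-f, np.linalg.norm(onplane(W,p(560,335),z)-onplane(W,p(654,335),z)))
q=[onplane(W,p(*a),.008) for a in((297,95),(614,95),(300,347))]
d=q[1]-q[0]; print('len',np.linalg.norm(d),'yaw',np.degrees(np.arctan2(d[1],d[0])))
print('base corner->', q)
R=Ro.from_rotvec(s['orientation']); 
y=R.apply([0,1,0]);print('tooly',np.degrees(np.arctan2(y[1],y[0])))
g=onplane(W,p(422,439),.196); a=np.radians(-19.4); xs=np.array([np.cos(a),np.sin(a)])
for z in(.135,.15,.165): print('post x offset',(onplane(W,p(607,335),z)-g)@xs)
```

```text
grip [ 0.52314176 -0.2085014 ] width check [-0.01233758  0.0043545 ] [0.00639682 0.01830375]
foot [ 0.55514231 -0.22094186]
0.12 [-0.00024946 -0.0013847 ] 0.017150989794085515
0.135 [-0.00057833  0.0024942 ] 0.01642128191956829
0.15 [-0.0009072   0.00637309] 0.015691574045051167
0.165 [-0.00123607  0.01025199] 0.014961866170533952
0.18 [-0.00156494  0.01413089] 0.014232158296016614
len 0.07358167755804501 yaw -19.438535596254557
base corner-> [array([ 0.50689917, -0.17288567]), array([ 0.57628662, -0.19737331]), array([ 0.48672149, -0.22950607])]
tooly -19.45107263962029
post x offset 0.03294190560026655
post x offset 0.031343288727691335
post x offset 0.02974467185511586
```

```bash
python3 -c "
from h import *
go((.5231,-.2085,.164),-19.45)"
```

```text
t 3.525 pos [ 0.5201 -0.2062  0.2703] F [-0.3   0.46  0.4 ] op 0.0459
shift mm [ -1.2   3.7 106.3] turn [-0.07  0.03  0.03]
```

Request:
{"fn": "carry_out", "kwargs": {
  "rows": [
    [-0.001, 0.0037, 0.05, 0, 0, 0],
    [-0.001, 0.0037, 0.08, 0, 0, 0],
    [-0.001, 0.0037, 0.1, 0, 0, 0],
    [-0.001, 0.0037, 0.106, 0, 0, 0],
    [-0.001, 0.0037, 0.106, 0, 0, 0],
    [-0.001, 0.0037, 0.106, 0, 0, 0]
  ]
}}

```text
t: 4.28
tool_pos: [0.5235, -0.2103, 0.1657]
orientation: [2.565, 1.812, -0.001]
force: [-0.6, -0.7, -0.7]
opening: 0.0456
gripper_force: 0.0
```

Request:
{"fn": "carry_out", "kwargs": {
  "rows": [
    [0, 0, 0, 0, 0, 0],
    [0, 0, 0, 0, 0, 0],
    [0, 0, 0, 0, 0, 0],
    [0, 0, 0, 0, 0, 0],
    [0, 0, 0, 0, 0, 0],
    [0, 0, 0, 0, 0, 0]
  ],
  "jaw": 255,
  "force": 40
}}

```text
t: 5.03
tool_pos: [0.5226, -0.2099, 0.164]
orientation: [-2.565, -1.812, 0.003]
force: [-0.3, -0.1, -0.1]
opening: 0.0007
gripper_force: 0.0
```

The fingers closed on nothing, so I'll look.

Run:
```python
from h import *
s=robot.read_state(); print(s['tool_pos'],s['opening'])
im=save('wrist','w3');sc=save('scene','s3');save('top','t3')
a=cv2.resize(im,(420,315)); b=cv2.resize(sc[100:220,170:330],(420,315),interpolation=2)
o=np.vstack([a,b])
t=cv2.imread('pics/t3.png')[:,:,::-1]; c=cv2.resize(t[150:270,240:360],(380,380),interpolation=2)
o2=np.zeros((600,800,3),np.uint8); o2[:300,:400]=cv2.resize(a,(400,300)); o2[300:,:400]=cv2.resize(b,(400,300)); o2[:400,400:]=cv2.resize(c,(400,400))
cv2.imwrite('pics/m3.png',o2[:,:,::-1])
```

```text
[ 0.52262187 -0.20991291  0.16397127] 0.0007231201936784055
```

View pics/m3.png

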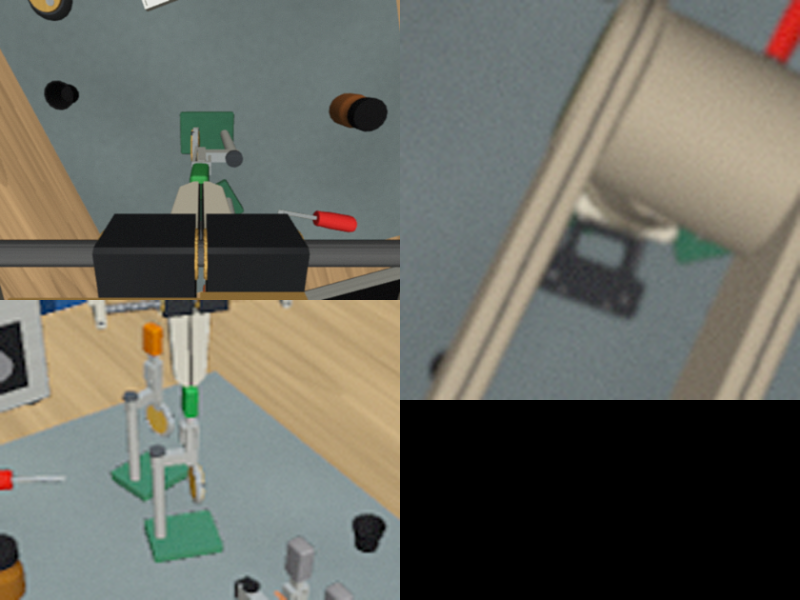

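Run:
```python
from h import *
s=robot.read_state(); W=P('wrist',s)
for n,c in(('scene','s3'),('wrist','w3')):
    im=cv2.imread(f'pics/{c}.png')[:,:,::-1].copy(); m=grip(n,im,0,0,'g').astype(np.uint8)
    k,l,st,ce=cv2.connectedComponentsWithStats(m)
    print(n,[(ce[i].round(1).tolist(),st[i].tolist()) for i in range(1,k) if st[i,4]>12])
    Pm=W if n=='wrist' else P(n); print('tcp',proj(Pm,s['tool_pos']),'tcp+19',proj(Pm,s['tool_pos']+[0,0,.0188]))
    print('grip centre, top', proj(Pm,[.523,-.2085,.18]),proj(Pm,[.523,-.2085,.196]))
a=cv2.imread('pics/s0.png')[:,:,::-1].copy();im=cv2.imread('pics/s3.png')[:,:,::-1].copy()
for n,i in(('s0',a),('s3',im)):
    m=grip(n,i,0,0,'g')[130:160,235:260]; 
    h=cv2.cvtColor(i,cv2.COLOR_RGB2HSV); mm=((h[...,0]>50)&(h[...,0]<75)&(h[...,1]>150))[125:160,235:262]; ys,xs=np.nonzero(mm); print(n,xs.min()+235,xs.max()+235,ys.min()+125,ys.max()+125)
```

```text
scene [([127.6, 137.5], [123, 134, 10, 8, 36]), ([245.7, 141.4], [244, 136, 5, 11, 37])]
tcp [244.51256636 145.17429934] tcp+19 [244.44923963 138.64488553]
grip centre, top [244.63621796 139.93733692] [244.58316798 134.26119164]
wrist []
tcp [255.86008088 222.50858959] tcp+19 [255.76172693 234.05083467]
grip centre, top [255.60153133 230.02617694] [255.49058072 241.16241747]
s0 243 248 133 146
s3 243 248 135 146
```

Run:
```python
from h import *
a=cv2.imread('pics/s0.png')[:,:,::-1].copy();im=cv2.imread('pics/s3.png')[:,:,::-1].copy()
for r in range(120,150,2): print(r,[tuple(int(v) for v in im[r,c]) for c in range(236,256,2)])
d=np.abs(a.astype(int)-im).sum(2)>60
for r in range(110,152): 
    x=np.nonzero(d[r,225:270])[0]; print(r,(x.min()+225,x.max()+225,len(x)) if len(x) else None)
```

```text
120 [(193, 166, 122), (121, 120, 107), (209, 205, 191), (202, 197, 184), (206, 204, 189), (120, 114, 107), (206, 203, 188), (201, 199, 184), (192, 185, 169), (180, 154, 111)]
122 [(192, 163, 120), (125, 114, 93), (210, 207, 194), (203, 198, 185), (208, 205, 190), (97, 95, 88), (207, 205, 189), (201, 199, 185), (189, 183, 166), (189, 162, 118)]
124 [(192, 165, 119), (131, 116, 88), (213, 211, 196), (201, 198, 184), (210, 207, 193), (92, 88, 82), (209, 207, 191), (203, 200, 187), (198, 190, 173), (187, 160, 115)]
126 [(194, 166, 118), (158, 136, 104), (212, 209, 196), (202, 200, 185), (210, 206, 191), (90, 88, 80), (209, 206, 191), (203, 200, 186), (200, 193, 176), (182, 156, 111)]
128 [(188, 161, 115), (169, 143, 107), (196, 195, 181), (202, 198, 185), (210, 207, 192), (91, 89, 81), (208, 206, 192), (202, 200, 187), (193, 177, 148), (176, 149, 112)]
130 [(183, 156, 111), (182, 156, 110), (175, 176, 164), (203, 199, 185), (211, 208, 192), (93, 90, 83), (208, 205, 190), (208, 204, 187), (150, 161, 158), (129, 148, 151)]
132 [(193, 166, 117), (182, 157, 112), (189, 169, 133), (209, 205, 
[... 1920 characters left out ...]
t64(252), 15)
122 (np.int64(238), np.int64(252), 14)
123 (np.int64(238), np.int64(253), 16)
124 (np.int64(238), np.int64(252), 14)
125 (np.int64(238), np.int64(252), 14)
126 (np.int64(238), np.int64(252), 14)
127 (np.int64(238), np.int64(252), 14)
128 (np.int64(240), np.int64(252), 13)
129 (np.int64(239), np.int64(252), 14)
130 (np.int64(240), np.int64(251), 12)
131 (np.int64(240), np.int64(251), 11)
132 (np.int64(241), np.int64(250), 10)
133 (np.int64(242), np.int64(249), 8)
134 (np.int64(243), np.int64(248), 5)
135 None
136 None
137 None
138 None
139 None
140 None
141 None
142 None
143 (np.int64(232), np.int64(232), 1)
144 None
145 None
146 None
147 None
148 None
149 None
150 None
151 None
```

Scene projection puts the TCP at row 145, but the visible tips end at about row 134. Either the grip is hiding the tips or they are truly higher. I'll raise straight up and recheck with the tips unobstructed.

Request:
{"fn": "carry_out", "kwargs": {
  "rows": [
    [0, 0, -0.03, 0, 0, 0],
    [0, 0, -0.06, 0, 0, 0],
    [0, 0, -0.06, 0, 0, 0],
    [0, 0, -0.06, 0, 0, 0]
  ]
}}

```text
t: 5.68
tool_pos: [0.5225, -0.2098, 0.2232]
orientation: [-2.565, -1.812, 0.003]
force: [-0.7, -0.1, -0.5]
opening: 0.0005
gripper_force: 0.0
```

Run:
```python
from h import *
s=robot.read_state(); print(s['t'],s['tool_pos'],s['opening'],s['force'])
im=save('scene','s4');w=save('wrist','w4')
a=cv2.imread('pics/s0.png')[:,:,::-1]
d=np.abs(a.astype(int)-im).sum(2)>60
for r in range(98,136,2):
    x=np.nonzero(d[r,225:270])[0]; print(r,(x.min()+225,x.max()+225,len(x)) if len(x) else None)
print('tcp scene',proj(P('scene'),s['tool_pos']),'wrist',proj(P('wrist',s),s['tool_pos']))
o=np.hstack([cv2.resize(w[150:270,190:330],(466,400),interpolation=2),cv2.resize(im[80:180,205:285],(320,400),interpolation=2)])
cv2.imwrite('pics/m4.png',o[:,:,::-1])
```

```text
5.675 [ 0.52250927 -0.20980056  0.22321666] 0.0005272925468451868 [-0.65990891 -0.06957492 -0.5430685 ]
98 (np.int64(237), np.int64(252), 16)
100 (np.int64(237), np.int64(252), 16)
102 (np.int64(238), np.int64(253), 16)
104 (np.int64(238), np.int64(252), 15)
106 (np.int64(238), np.int64(252), 15)
108 (np.int64(239), np.int64(251), 13)
110 (np.int64(242), np.int64(249), 8)
112 (np.int64(244), np.int64(244), 1)
114 None
116 None
118 None
120 None
122 None
124 None
126 None
128 None
130 None
132 None
134 None
tcp scene [244.36819132 123.99504903] wrist [255.8599895  222.50790016]
```

View pics/m4.png

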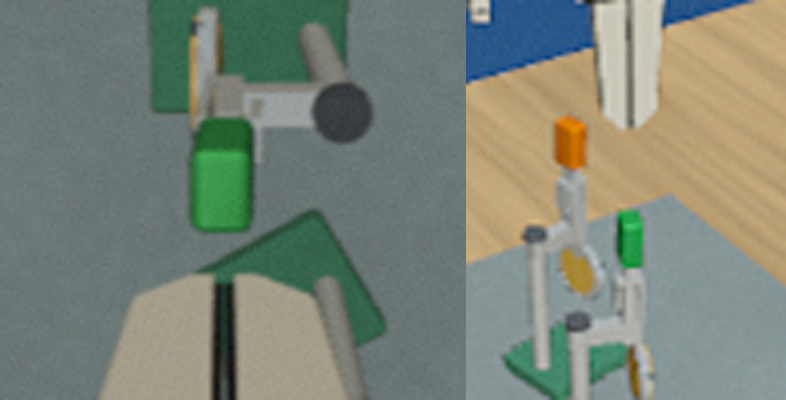

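The tips really do end about 34 mm short of the reported TCP: scene row 111.5 against 124 predicted, and wrist row 232.5 against about 211. I'll treat the real tip z as reported + 0.034 and descend again with the jaws open.

Run:
```python
from h import *
s=robot.read_state(); g=onplane(P('wrist',s),(256.7,207),.196); print(g)
go((*g,.134),-19.45)
```

```text
[ 0.52303671 -0.20809627]
t 5.775 pos [ 0.522  -0.2096  0.2224] F [-0.78 -0.94  0.43] op 0.0002
shift mm [ 1.8  0.8 88.4] turn [-0.23  0.03 -0.08]
```

Request:
{"fn": "carry_out", "kwargs": {
  "rows": [
    [0, 0, 0, 0, 0, 0],
    [0, 0, 0, 0, 0, 0],
    [0, 0, 0, 0, 0, 0]
  ],
  "jaw": 130
}}

```text
t: 6.15
tool_pos: [0.5227, -0.2098, 0.2237]
orientation: [-2.565, -1.812, 0.003]
force: [0.7, -0.2, 0.0]
opening: 0.0257
gripper_force: 0.0
```

Request:
{"fn": "carry_out", "kwargs": {
  "rows": [
    [0.0018, 0, 0.02, 0, 0, 0],
    [0.0018, 0, 0.03, 0, 0, 0],
    [0.0018, 0, 0.05, 0, 0, 0],
    [0.0018, 0, 0.065, 0, 0, 0],
    [0.0018, 0, 0.08, 0, 0, 0],
    [0.0018, 0, 0.09, 0, 0, 0],
    [0.0018, 0, 0.09, 0, 0, 0],
    [0.0018, 0, 0.09, 0, 0, 0]
  ]
}}

```text
t: 7.15
tool_pos: [0.5236, -0.2085, 0.1347]
orientation: [2.566, 1.812, -0.002]
force: [0.3, 0.3, 0.1]
opening: 0.0453
gripper_force: 0.0
```

Request:
{"fn": "carry_out", "kwargs": {
  "rows": [
    [0, 0, 0, 0, 0, 0],
    [0, 0, 0, 0, 0, 0],
    [0, 0, 0, 0, 0, 0],
    [0, 0, 0, 0, 0, 0],
    [0, 0, 0, 0, 0, 0],
    [0, 0, 0, 0, 0, 0]
  ],
  "jaw": 255,
  "force": 40
}}

```text
t: 7.9
tool_pos: [0.5232, -0.2082, 0.1341]
orientation: [-2.565, -1.812, 0.003]
force: [-1.8, 0.1, 1.2]
opening: 0.0137
gripper_force: 40.0
```

Gripped: opening 13.7 mm at 40 N. Now lifting.

Request:
{"fn": "carry_out", "kwargs": {
  "rows": [
    [0, 0, -0.01, 0, 0, 0],
    [0, 0, -0.03, 0, 0, 0],
    [0, 0, -0.06, 0, 0, 0],
    [0, 0, -0.1, 0, 0, 0],
    [0, 0, -0.14, 0, 0, 0],
    [0, 0, -0.17, 0, 0, 0],
    [0, 0, -0.17, 0, 0, 0]
  ]
}}

```text
t: 8.78
tool_pos: [0.525, -0.2089, 0.3085]
orientation: [2.562, 1.809, 0.003]
force: [1.0, 1.4, -2.8]
opening: 0.0136
gripper_force: 40.0
```

```bash
python3 -c "
from h import *
go((.578,.129,.305),-1)"
```

```text
t 8.775 pos [ 0.525  -0.2089  0.3085] F [ 1.05  1.42 -2.81] op 0.0136
shift mm [336.2 -63.    2.6] turn [  0.29   0.15 -18.53]
```

Request:
{"fn": "carry_out", "kwargs": {
  "rows": [
    [0.03, -0.005, 0, 0, 0, -2],
    [0.08, -0.014, 0, 0, 0, -5],
    [0.13, -0.023, 0, 0, 0, -8],
    [0.18, -0.032, 0, 0, 0, -11],
    [0.23, -0.041, 0, 0, 0, -14],
    [0.28, -0.05, 0, 0, 0, -17],
    [0.32, -0.057, 0, 0, 0, -18.4],
    [0.336, -0.06, 0, 0, 0, -18.4],
    [0.336, -0.06, 0, 0, 0, -18.4],
    [0.336, -0.06, 0, 0, 0, -18.4],
    [0.336, -0.06, 0, 0, 0, -18.4]
  ]
}}

```text
t: 10.15
tool_pos: [0.5793, 0.1271, 0.3039]
orientation: [-2.245, -2.197, 0.002]
force: [0.7, -0.2, -2.4]
opening: 0.0137
gripper_force: 40.0
```

Run:
```python
from h import *
s=robot.read_state(); print(s['t'],s['tool_pos'],s['orientation'],s['force']); np.save('w5s.npy',np.r_[s['tool_pos'],s['orientation']])
w=save('wrist','w5');save('scene','s5'); W=P('wrist',s)
print('saddle proj',proj(W,[.58,.129,.149]),'tcp+34',proj(W,s['tool_pos']+[0,0,.034]))
o=np.hstack([cv2.resize(w[70:270,200:320],(360,600),interpolation=2),cv2.resize(w[95:195,225:298],(440,600),interpolation=2)])
cv2.imwrite('pics/m5.png',o[:,:,::-1])
```

```text
10.15 [0.57931427 0.12710121 0.30388845] [-2.24476579 -2.19672985  0.00242301] [ 0.68163086 -0.19771619 -2.43217308]
saddle proj [257.01138512 168.85834935] tcp+34 [255.9364249 244.7220871]
```

View pics/m5.png

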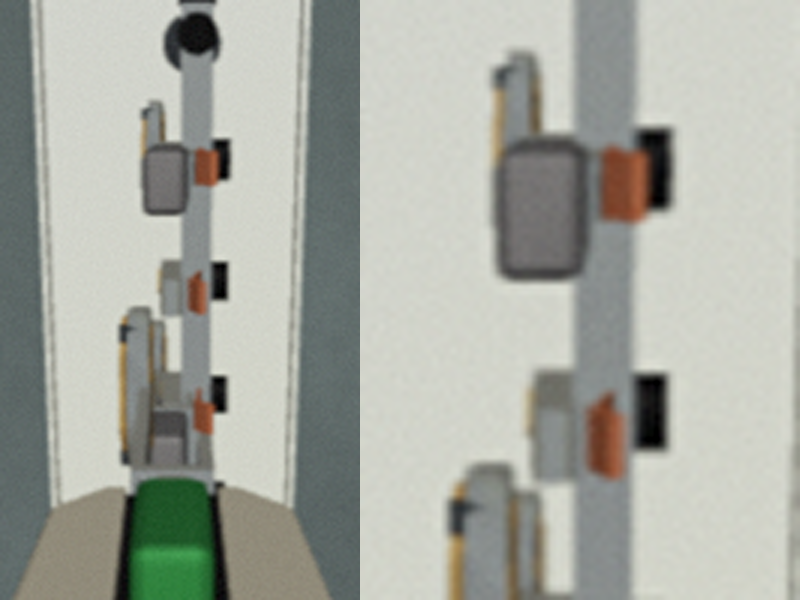

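The view is clear: green is held, and the empty saddle is at right panel (554,441), which agrees with (0.580, 0.129). I'll refine y from h3 and compute the approach.

Run:
```python
from h import *
v=np.load('w5s.npy'); s=dict(tool_pos=v[:3],orientation=v[3:]); W=P('wrist',s)
print('h3',[onplane(W,(255.2,129.7),z) for z in(.188,.196,.204)],'sad',onplane(W,(257.2,168.6),.149))
go((.580,.1285,.189),-1)
```

```text
h3 [array([0.57925803, 0.17548149]), array([0.57931614, 0.17627242]), array([0.57937426, 0.17706335])] sad [0.58021414 0.12928624]
t 10.25 pos [0.5793 0.1274 0.304 ] F [ 0.05  0.63 -1.33] op 0.0137
shift mm [  1.1   0.8 115. ] turn [-0.09  0.02 -0.22]
```

Request:
{"fn": "carry_out", "kwargs": {
  "rows": [
    [0.001, 0.0008, 0.02, 0, 0, 0],
    [0.001, 0.0008, 0.05, 0, 0, 0],
    [0.001, 0.0008, 0.08, 0, 0, 0],
    [0.001, 0.0008, 0.1, 0, 0, 0],
    [0.001, 0.0008, 0.11, 0, 0, 0],
    [0.001, 0.0008, 0.115, 0, 0, 0],
    [0.001, 0.0008, 0.115, 0, 0, 0],
    [0.001, 0.0008, 0.115, 0, 0, 0]
  ]
}}

```text
t: 11.25
tool_pos: [0.5804, 0.1296, 0.19]
orientation: [-2.243, -2.199, 0.0]
force: [-0.6, -0.8, -1.6]
opening: 0.0137
gripper_force: 40.0
```

Run:
```python
from h import *
s=robot.read_state(); print(s['t'],s['tool_pos'],s['orientation'],s['force']); np.save('w6s.npy',np.r_[s['tool_pos'],s['orientation']])
w=save('wrist','w6');im=save('scene','s6'); W=P('wrist',s)
print('saddle proj',proj(W,[.58,.129,.149]),'h1',proj(W,[.577,.081,.196]))
o=np.hstack([cv2.resize(w[70:270,190:320],(390,600),interpolation=2),cv2.resize(im[155:305,250:350],(400,600),interpolation=2)])
cv2.imwrite('pics/m6.png',o[:,:,::-1])
```

```text
11.25 [0.58040502 0.12959115 0.18995024] [-2.24305961e+00 -2.19933621e+00  2.91558053e-04] [-0.57544486 -0.77060123 -1.57034892]
saddle proj [255.63519056 203.50583032] h1 [252.51114748 292.22949373]
```

View pics/m6.png

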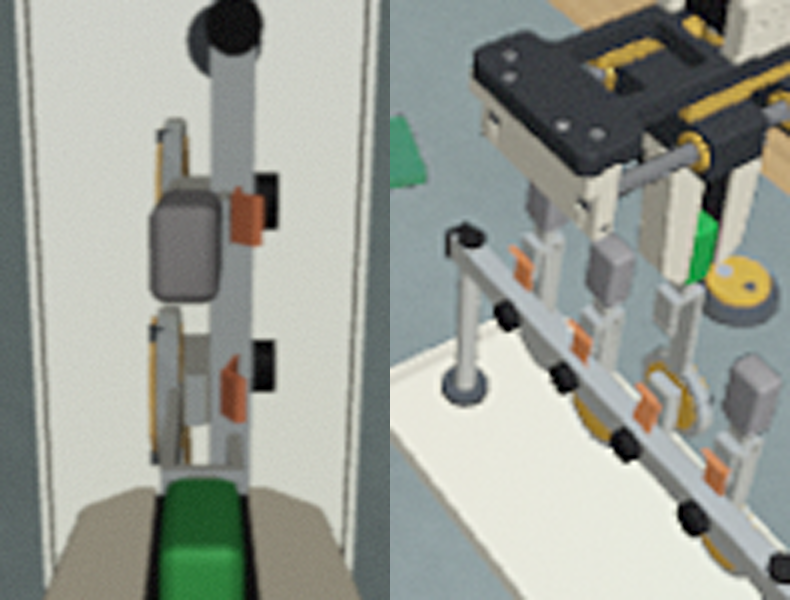

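Left panel: the saddle at (199,400) lines up with the green crown at (203,475). The scene shows the holder just above the gap, in front of the saddle. Next is a numeric check.

Run:
```python
from h import *
v=np.load('w6s.npy'); s=dict(tool_pos=v[:3],orientation=v[3:]); W=P('wrist',s)
L=lambda a,b:(190+a/3,70+b/3)
print('h3',onplane(W,L(184,253.5),.196),'sad',onplane(W,L(199,400),.149),'crown',onplane(W,L(203.5,468),.209),'grip',onplane(W,L(204,575),.252))
print('holder edges(h3)',onplane(W,L(178,308),.09),'leg toe',onplane(W,L(234,437),.19))
# scene: saddle & grips
for n,X in(('saddle',(.5805,.129,.15)),('h3 ctr',(.5785,.177,.18)),('h1 ctr',(.5775,.081,.18)),('green grip',(.5804,.1296,.236)),('holder ctr',(.5714,.1296,.134))):
    p=proj(P('scene'),X); print(n,((p-[250,155])*4+[390,0]).round(0))
go((.5805,.129,.17),-1)
```

```text
h3 [0.57848871 0.17543747] sad [0.58054379 0.12912997] crown [0.58156893 0.13467399] grip [0.58146452 0.13409833]
holder edges(h3) [0.57418343 0.14003312] leg toe [0.58826006 0.13403861]
saddle [660. 378.]
h3 ctr [746. 402.]
h1 ctr [604. 266.]
green grip [685. 244.]
holder ctr [671. 393.]
t 11.35 pos [0.5804 0.1296 0.1898] F [-0.11  0.64 -1.88] op 0.0138
shift mm [-0.5  0.2 19.8] turn [-0.02  0.   -0.13]
```

Request:
{"fn": "carry_out", "kwargs": {
  "rows": [
    [0, -0.0009, 0.002, 0, 0, 0],
    [0, -0.0009, 0.008, 0, 0, 0],
    [0, -0.0009, 0.016, 0, 0, 0],
    [0, -0.0009, 0.024, 0, 0, 0],
    [0, -0.0009, 0.03, 0, 0, 0],
    [0, -0.0009, 0.034, 0, 0, 0],
    [0, -0.0009, 0.034, 0, 0, 0],
    [0, -0.0009, 0.034, 0, 0, 0]
  ]
}}

```text
t: 12.35
tool_pos: [0.5791, 0.1295, 0.1551]
orientation: [-2.243, -2.199, 0.002]
force: [-0.5, 0.3, -2.2]
opening: 0.0134
gripper_force: 40.0
```

```bash
python3 -c "
from h import *
s=robot.read_state();print(s['t'],s['tool_pos'],s['force'],s['wrist_torque'],s['gripper_force'])"
```

```text
12.35 [0.57909402 0.12953917 0.15513986] [-0.51093526  0.26160517 -2.1814124 ] [-0.08467441  0.06254879  0.03059939] 39.97505307197571
```

Request:
{"fn": "carry_out", "kwargs": {
  "rows": [
    [0, 0, 0.001, 0, 0, 0],
    [0, 0, 0.002, 0, 0, 0],
    [0, 0, 0.003, 0, 0, 0],
    [0, 0, 0.004, 0, 0, 0],
    [0, 0, 0.004, 0, 0, 0]
  ]
}}

```text
t: 12.98
tool_pos: [0.5788, 0.1295, 0.1507]
orientation: [-2.242, -2.199, 0.003]
force: [0.7, -0.1, -1.8]
opening: 0.0137
gripper_force: 40.0
```

Request:
{"fn": "carry_out", "kwargs": {
  "rows": [
    [0, 0, 0.001, 0, 0, 0],
    [0, 0, 0.002, 0, 0, 0],
    [0, 0, 0.003, 0, 0, 0],
    [0, 0, 0.003, 0, 0, 0]
  ]
}}

```text
t: 13.48
tool_pos: [0.5788, 0.1295, 0.1477]
orientation: [-2.242, -2.199, 0.003]
force: [-0.1, 0.2, -2.2]
opening: 0.014
gripper_force: 40.0
```

Request:
{"fn": "carry_out", "kwargs": {
  "rows": [
    [0, 0, 0.001, 0, 0, 0],
    [0, 0, 0.002, 0, 0, 0],
    [0, 0, 0.002, 0, 0, 0]
  ]
}}

```text
t: 13.85
tool_pos: [0.5788, 0.1295, 0.1456]
orientation: [-2.242, -2.199, 0.003]
force: [0.2, -0.1, -2.2]
opening: 0.0138
gripper_force: 40.0
```

Request:
{"fn": "carry_out", "kwargs": {
  "rows": [
    [0, 0.0005, 0.001, 0, 0, 0],
    [0, 0.0005, 0.002, 0, 0, 0],
    [0, 0.0005, 0.002, 0, 0, 0]
  ]
}}

```text
t: 14.22
tool_pos: [0.5793, 0.1295, 0.1438]
orientation: [-2.242, -2.199, 0.002]
force: [-1.2, 0.1, -0.9]
opening: 0.0134
gripper_force: 40.0
```

Request:
{"fn": "carry_out", "kwargs": {
  "rows": [
    [0, 0, 0.001, 0, 0, 0],
    [0, 0, 0.002, 0, 0, 0],
    [0, 0, 0.002, 0, 0, 0]
  ]
}}

```text
t: 14.6
tool_pos: [0.5794, 0.1296, 0.142]
orientation: [-2.242, -2.199, 0.002]
force: [-3.4, 0.1, 3.8]
opening: 0.0138
gripper_force: 40.0
```

Request:
{"fn": "carry_out", "kwargs": {
  "rows": [
    [0, 0, 0.001, 0, 0, 0],
    [0, 0, 0.002, 0, 0, 0],
    [0, 0, 0.002, 0, 0, 0]
  ]
}}

```text
t: 14.98
tool_pos: [0.5796, 0.1296, 0.1405]
orientation: [-2.243, -2.199, 0.001]
force: [-3.5, 0.4, 6.2]
opening: 0.0139
gripper_force: 40.0
```

Request:
{"fn": "carry_out", "kwargs": {
  "rows": [
    [0, -0.0005, 0.001, 0, 0, 0],
    [0, -0.0005, 0.002, 0, 0, 0],
    [0, -0.0005, 0.002, 0, 0, 0]
  ]
}}

```text
t: 15.35
tool_pos: [0.5783, 0.1295, 0.1371]
orientation: [-2.242, -2.198, 0.004]
force: [-3.0, 0.5, -0.3]
opening: 0.0135
gripper_force: 40.0
```

Request:
{"fn": "carry_out", "kwargs": {
  "rows": [
    [0, 0, 0.001, 0, 0, 0],
    [0, 0, 0.002, 0, 0, 0],
    [0, 0, 0.002, 0, 0, 0]
  ]
}}

```text
t: 15.72
tool_pos: [0.5786, 0.1294, 0.1353]
orientation: [-2.242, -2.198, 0.003]
force: [-3.3, 0.5, -1.4]
opening: 0.0133
gripper_force: 40.0
```

Request:
{"fn": "carry_out", "kwargs": {
  "rows": [
    [0, 0, 0.0005, 0, 0, 0],
    [0, 0, 0.001, 0, 0, 0],
    [0, 0, 0.001, 0, 0, 0]
  ]
}}

```text
t: 16.1
tool_pos: [0.5788, 0.1295, 0.1348]
orientation: [-2.242, -2.199, 0.002]
force: [-3.7, 0.1, -1.1]
opening: 0.0137
gripper_force: 40.0
```

Request:
{"fn": "carry_out", "kwargs": {
  "rows": [
    [0, 0, 0.0005, 0, 0, 0],
    [0, 0, 0.001, 0, 0, 0],
    [0, 0, 0.001, 0, 0, 0]
  ]
}}

```text
t: 16.48
tool_pos: [0.5789, 0.1295, 0.1338]
orientation: [-2.242, -2.199, 0.002]
force: [-3.7, -0.1, 0.1]
opening: 0.0136
gripper_force: 40.0
```

Request:
{"fn": "carry_out", "kwargs": {
  "rows": [
    [0, 0, 0.0005, 0, 0, 0],
    [0, 0, 0.001, 0, 0, 0],
    [0, 0, 0.001, 0, 0, 0]
  ]
}}

```text
t: 16.85
tool_pos: [0.5788, 0.1295, 0.1327]
orientation: [-2.242, -2.199, 0.002]
force: [-2.4, 0.3, 0.0]
opening: 0.0138
gripper_force: 40.0
```

Request:
{"fn": "carry_out", "kwargs": {
  "rows": [
    [0, 0, 0.0005, 0, 0, 0],
    [0, 0, 0.001, 0, 0, 0],
    [0, 0, 0.001, 0, 0, 0]
  ]
}}

```text
t: 17.23
tool_pos: [0.5788, 0.1295, 0.1317]
orientation: [-2.242, -2.199, 0.002]
force: [-2.9, 0.4, 0.1]
opening: 0.0133
gripper_force: 40.0
```

Request:
{"fn": "carry_out", "kwargs": {
  "rows": [
    [0, 0, 0.0005, 0, 0, 0],
    [0, 0, 0.001, 0, 0, 0],
    [0, 0, 0.001, 0, 0, 0]
  ]
}}

```text
t: 17.6
tool_pos: [0.5788, 0.1295, 0.1307]
orientation: [-2.242, -2.199, 0.002]
force: [-2.6, 0.6, -0.5]
opening: 0.0139
gripper_force: 40.0
```

Request:
{"fn": "carry_out", "kwargs": {
  "rows": [
    [0, 0, 0.0005, 0, 0, 0],
    [0, 0, 0.0005, 0, 0, 0]
  ]
}}

```text
t: 17.85
tool_pos: [0.5788, 0.1295, 0.1303]
orientation: [-2.242, -2.199, 0.002]
force: [-3.5, 0.7, -0.1]
opening: 0.0137
gripper_force: 40.0
```

Request:
{"fn": "carry_out", "kwargs": {
  "rows": [
    [0, 0, 0.0005, 0, 0, 0],
    [0, 0, 0.001, 0, 0, 0],
    [0, 0, 0.001, 0, 0, 0]
  ]
}}

```text
t: 18.23
tool_pos: [0.5789, 0.1295, 0.1294]
orientation: [-2.242, -2.199, 0.002]
force: [-4.0, -0.2, 1.0]
opening: 0.0136
gripper_force: 40.0
```

Request:
{"fn": "carry_out", "kwargs": {
  "rows": [
    [0, 0, 0.0005, 0, 0, 0],
    [0, 0, 0.001, 0, 0, 0],
    [0, 0, 0.001, 0, 0, 0]
  ]
}}

```text
t: 18.6
tool_pos: [0.579, 0.1296, 0.1293]
orientation: [-2.243, -2.199, 0.001]
force: [-6.8, -0.7, 7.3]
opening: 0.0139
gripper_force: 40.0
```

Hard stop felt, so this is the seat. I'll increase to about 15 N.

Request:
{"fn": "carry_out", "kwargs": {
  "rows": [
    [0, 0, 0.0005, 0, 0, 0],
    [0, 0, 0.0005, 0, 0, 0]
  ]
}}

```text
t: 18.85
tool_pos: [0.5791, 0.1296, 0.1292]
orientation: [-2.243, -2.199, 0.001]
force: [-7.5, -0.0, 8.9]
opening: 0.0137
gripper_force: 40.0
```

Request:
{"fn": "carry_out", "kwargs": {
  "rows": [
    [0, 0, 0.0005, 0, 0, 0],
    [0, 0, 0.0005, 0, 0, 0]
  ]
}}

```text
t: 19.1
tool_pos: [0.5791, 0.1295, 0.1291]
orientation: [-2.243, -2.199, 0.001]
force: [-9.0, -0.9, 11.5]
opening: 0.0134
gripper_force: 40.0
```

Request:
{"fn": "carry_out", "kwargs": {
  "rows": [
    [0, 0, 0.0003, 0, 0, 0],
    [0, 0, 0.0003, 0, 0, 0]
  ]
}}

```text
t: 19.35
tool_pos: [0.5791, 0.1296, 0.1291]
orientation: [-2.243, -2.199, 0.001]
force: [-10.1, -0.6, 13.8]
opening: 0.0134
gripper_force: 40.0
```

Request:
{"fn": "carry_out", "kwargs": {
  "rows": [
    [0, -0.0004, 0, 0, 0, 0],
    [0, -0.0006, 0, 0, 0, 0],
    [0, -0.0006, 0, 0, 0, 0]
  ]
}}

```text
t: 19.73
tool_pos: [0.579, 0.1296, 0.1291]
orientation: [2.243, 2.199, 0.0]
force: [-6.5, -0.1, 12.4]
opening: 0.0137
gripper_force: 40.0
```

```bash
python3 -c "
from h import *
s=robot.read_state();print(s['t'],s['tool_pos'],s['force'],s['wrist_torque'],s['gripper_force'])"
```

```text
19.725 [0.57902954 0.12956407 0.12909085] [-6.49808681 -0.1249704  12.36191139] [-0.296343    1.57570596 -0.02482328] 40.00160336494446
```

Request:
{"fn": "carry_out", "kwargs": {
  "rows": [
    [0, -0.0004, 0.0004, 0, 0, 0],
    [0, -0.0006, 0.0005, 0, 0, 0],
    [0, -0.0006, 0.0005, 0, 0, 0],
    [0, -0.0006, 0.0005, 0, 0, 0]
  ]
}}

```text
t: 20.23
tool_pos: [0.5791, 0.1296, 0.1291]
orientation: [2.242, 2.199, 0.002]
force: [-6.6, -0.5, 12.9]
opening: 0.0137
gripper_force: 40.0
```

Request:
{"fn": "carry_out", "kwargs": {
  "rows": [
    [0, 0, 0, 0, 0, 0],
    [0, 0, 0, 0, 0, 0],
    [0, 0, 0, 0, 0, 0],
    [0, 0, 0, 0, 0, 0]
  ]
}}

```text
t: 20.72
tool_pos: [0.579, 0.1296, 0.1291]
orientation: [2.242, 2.199, 0.002]
force: [-6.1, -1.3, 12.2]
opening: 0.0136
gripper_force: 40.0
```

Request:
{"fn": "carry_out", "kwargs": {
  "rows": [
    [0, 0, 0.0004, 0, 0, 0],
    [0, 0, 0.0006, 0, 0, 0],
    [0, 0, 0.0006, 0, 0, 0],
    [0, 0, 0.0006, 0, 0, 0],
    [0, 0, 0.0006, 0, 0, 0],
    [0, 0, 0.0006, 0, 0, 0]
  ]
}}

```text
t: 21.48
tool_pos: [0.5791, 0.1296, 0.1291]
orientation: [2.242, 2.198, 0.002]
force: [-7.5, -0.9, 15.8]
opening: 0.0139
gripper_force: 40.0
```

Request:
{"fn": "carry_out", "kwargs": {
  "rows": [
    [0, 0, 0, 0, 0, 0],
    [0, -0.0003, -0.001, 0, 0, 0],
    [0, -0.0006, -0.002, 0, 0, 0],
    [0, -0.0006, -0.002, 0, 0, 0]
  ]
}}

```text
t: 21.98
tool_pos: [0.5785, 0.1295, 0.1292]
orientation: [2.242, 2.199, 0.002]
force: [0.8, -0.6, 6.2]
opening: 0.0136
gripper_force: 40.0
```

Request:
{"fn": "carry_out", "kwargs": {
  "rows": [
    [0, 0, 0, 0, 0, 0],
    [0, 0, 0, 0, 0, 0],
    [0, 0, 0, 0, 0, 0],
    [0, 0, 0, 0, 0, 0],
    [0, 0, 0, 0, 0, 0]
  ],
  "jaw": 150
}}

```text
t: 22.6
tool_pos: [0.577, 0.1295, 0.1278]
orientation: [-2.242, -2.199, 0.003]
force: [0.1, 0.4, 0.7]
opening: 0.0381
gripper_force: 0.0
```

Request:
{"fn": "carry_out", "kwargs": {
  "rows": [
    [0, 0.001, -0.005, 0, 0, 0],
    [0, 0.002, -0.015, 0, 0, 0],
    [0, 0.002, -0.03, 0, 0, 0],
    [0, 0.002, -0.055, 0, 0, 0],
    [0, 0.002, -0.085, 0, 0, 0],
    [0, 0.002, -0.12, 0, 0, 0],
    [0, 0.002, -0.15, 0, 0, 0],
    [0, 0.002, -0.15, 0, 0, 0],
    [0, 0.002, -0.15, 0, 0, 0]
  ]
}}

```text
t: 23.72
tool_pos: [0.5792, 0.1295, 0.2776]
orientation: [-2.242, -2.199, 0.002]
force: [0.7, -0.1, 0.1]
opening: 0.0384
gripper_force: 0.0
```

Run:
```python
from h import *
s=robot.read_state(); print(s['t'],s['tool_pos'],s['force'])
w=save('wrist','w7');im=save('scene','s7'); W=P('wrist',s)
print('green top pred',proj(W,[.5805,.129,.192]))
o=np.hstack([cv2.resize(w[70:270,190:320],(390,600),interpolation=2),cv2.resize(im[155:305,250:350],(400,600),interpolation=2)])
cv2.imwrite('pics/m7.png',o[:,:,::-1])
```

```text
23.725 [0.57920552 0.12950614 0.27762046] [ 0.74461704 -0.14932693  0.14318045]
green top pred [257.78735964 187.8569202 ]
```

View pics/m7.png

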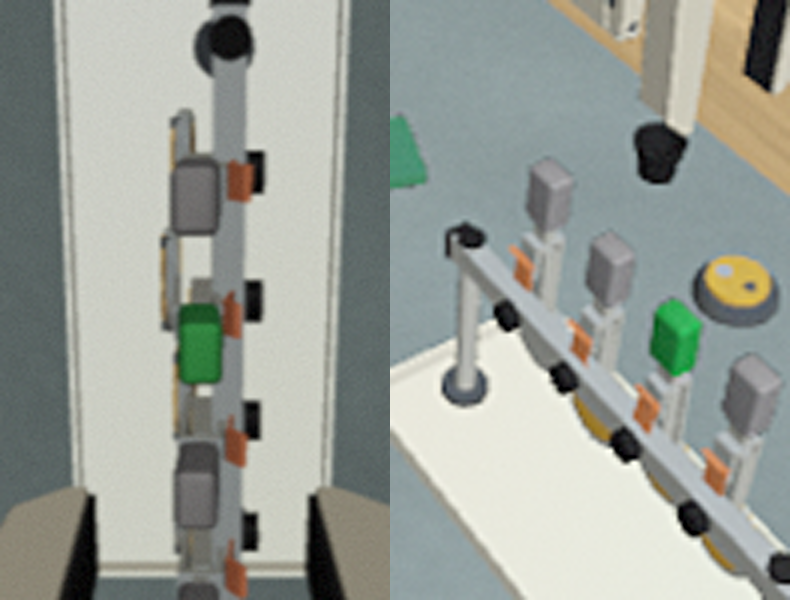

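The green carrier hangs in the bay in line with its neighbours: green grip at left panel (200,345), greys at (195,195) and (197,490). The grey grips look unmoved and the gripper is well clear, so I'm handing in.

```bash
python3 -c "
from plant import robot
print(robot.close_job())"
```

```text
the job is handed in; nothing more can be done
None
```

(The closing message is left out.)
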